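Draw the drying tray out of the nail lamp and hold the coated ball over the mirror

ROBOT

A 7-joint arm with a two-finger parallel gripper is mounted at the origin on the work surface. World frame = base frame: x ahead of the robot, y to its left, z up, the work surface at z = 0. Lengths are in m, angles in degrees, forces in N, time in s.
With the tool pointing down it reaches from about 0.425 to 0.875 m from the base axis. Payload 8.4 kg.
Tool frame: the origin (TCP) lies at the very end of the fingers, on their centre line; the grasp point (between the pads) lies 19 mm behind it; x points along the fingers, z is the direction in which the jaws open and shut, and the axes are right-handed (so a half turn about x gives the same grasp; the last joint's range is limited). The gripper opens to 87 mm and grips with 3 to 60 N. Pads are 19 mm wide; open, the fingers measure 117 mm over their backs; the gripper's body (75 mm by 190 mm) begins 51 mm behind the grasp point.
Start: joints at [-73.579, 19.091, 2.286, 83.961, -0.768, 76.965, -3.352], TCP at [0.245, 0.602, 0.223] pointing down, gripper open.
Joint ranges: [-147.57, 147.57], [-21.85, 119.76], [-74.77, 79.35], [14.55, 137.4], [-85.83, 265.84], [4.83, 119.75], [-152.11, 152.11]. Speed limits (degrees/s): [127.2, 127.2, 159.86, 159.86, 180, 180, 180].

INTERFACE

Orientations are given as [roll, pitch, yaw] about the fixed x, y, z axes, in that order (R = Rz(yaw) Ry(pitch) Rx(roll)).
In Python, from rig import status, viewer, job gives the robot as it stands.
- The arm moves only by the tool arm_command, never from a script. Its argument "motion" is a list that holds one entry, the list of rows, each a list of 5 numbers: the shift along the tool's x, y, z in cm, then the turn about the tool's x in degrees, then the finger opening in cm, from 0 to 8.7. In form: [[[tx, ty, tz, spin, jaw], ...]]. A call has 1 to 12 rows; each row shifts and turns the pose as measured when the row begins, along the tool's axes as they then stand; what a row does not reach is not made up. A row lasts 1/12 s, in which the tool goes at most 41.7 mm and 7.16 degrees, less where a joint would pass 70% of its speed; a pose out of reach is approached as far as the arm can. A call with a gripper value outside its range is refused whole. The fingers move at their own pace and stop on an object; "squeeze" is the grip in N (left out, the last holds). Time passes only in rows, so rows that do not move let the fingers close. It gives the time, the measured TCP pose, the force and the opening at its end, in the units of the state.
- status.observe(): the state, without advancing time (a new reading comes with each control period).
- viewer.camera(name): name is "scene" or "side" or "wrist"; returns the picture (400x640x3 uint8, red, green, blue); there is no depth.
- viewer.camera_params(name): a dict with "fx", "fy", "cx", "cy" (pixels), "R" (3x3) and "t" (3): a world point X has camera coordinates R X + t; the wrist camera has in their place "tool_from_camera" (4x4, takes a point from camera to tool coordinates, whose origin is the TCP and whose axes are the tool frame's). Camera axes: x right, y down, z forward; pixel columns grow to the right and rows downward; lengths in m; the calibration is good to about 2 mm. A picture is of the moment at which its call begins: read the wrist's pose just before it. camera_params takes no time and is no camera call.
- job.finish_job(): hands the job in, once; it reports no verdict.
The state is a dict: "clock": time; "joint_positions": joint angles; "joint_velocities": joint speeds; "tau": joint torques, N m; "position": TCP position; "tcp_rot": TCP orientation; "wrist_force": force on the tool from outside, world axes, zero at the start; "ft_torque": the same for the moment, N m; "width": finger opening in m.
Only numpy, scipy, OpenCV 4.12 (cv2) and the standard library are available. Lean on these libraries where they do the work, as an engineer would, in place of code of your own. Each camera call takes 0.05 s, during which the arm holds its last target. There are 200 camera calls.

TASK

The freshly coated practice ball lies loose in the hole of its wooden drying tray, under the hood of the nail lamp. Take the tray by its post, draw it straight out of the lamp without knocking the lamp, then carry it so that the ball stays in its hole and hold it level with the ball above the middle of the round mirror, the tray's underside about 12 cm above the table, and finish still holding it there, steady. The coat is tacky, so do not touch the ball, and leave the tub and the two polish bottles where they stand.

Things in the scene. Friction and masses are not known exactly. Their poses are not given: they have to be found in the camera images.
- tray: Loose wooden tray, 0.2 to 0.45 kg: board 230 (x) x 110 (y) x 8 mm with an upright 24 x 24 mm square post in its middle, top 100 mm above the underside; the post is the only handle, grip it anywhere above the board. Origin: centre of the underside, below the post. x points to the end with the ball hole (into the lamp at the start), z up. Lies flat on the table at first, lined up with the lamp.
- pocket (a point): Centre of the round ball hole (16 mm across, straight through the board) at the board's upper face: 80 mm from the tray's origin along its x, 8 mm above the underside.
- tray_end (a point): Middle of the board's end face at the ball end: 115 mm from the tray's origin along its x, 4 mm above the underside.
- ball: Loose glossy practice ball, 30 mm across, about 25 g, origin at its centre. It sits in the tray's hole, sunk only about 2 mm, with its centre about 13 mm above the board's upper face; it rolls out if the tray tips some 30 degrees or is jerked.
- lamp: Fixed nail lamp, a white bridge open in front and behind: 120 mm deep (x), 200 wide (y), 84 high; hood underside 59 mm above the table, 150 mm between its legs. Origin: centre of its footprint on the table. x points away from the robot, front face at x = -60 mm; the tray comes out along -x. At first the tray's origin is about 105 mm in front of the lamp's, its ball end 70 mm in under the hood.
- mirror: Fixed round mirror lying flat on the table, 140 mm across, 10 mm high, black rim. Origin: centre of its underside. It lies on the left or on the right of the lamp, a little nearer to the robot.
- tub: Bystander: open white plastic tub, 100 x 140 mm, 60 mm high, origin at the centre of its underside; on the other side from the mirror.
- bottle_left: Bystander: small polish bottle, 34 mm across, 78 mm high with its black cap, standing to the left (+y) of the lamp; origin at the centre of its underside.
- bottle_right: Bystander: the same kind of polish bottle, to the right (-y) of the lamp.
There are look-alikes about, which are no part of the job. Several things look just like the mirror: the one meant starts nearest to the robot's base.

How it is judged (in metres and radians):
On the way:
1. the tray is drawn right out of the lamp by its front, ball in its hole, not lifted higher than the hood (x of tray_end in the frame of lamp below -0.062 m and height (world z) of tray_end below 0.06 m and distance between ball and pocket below 0.017 m).
At the end, for the whole second after the job is handed in: The fingers hold the tray, nothing else carries it; its underside is 90 to 150 mm above the table, it is level within 0.12 rad (7 degrees) and still (under 30 mm/s), and the ball sits in its hole, within 30 mm sideways of the mirror's centre (horizontal distance between ball and mirror below 0.03 m and distance between ball and pocket below 0.016 m and angle between tray's own z axis and vertical below 0.12 rad and height (world z) of tray between 0.09 and 0.15 m and contact force between the fingers and tray above 1 N and linear speed of tray below 0.03 m/s and angular speed of tray below 0.2 rad/s and contact force between tray and mirror below 0.1 N and contact force between tray and lamp below 0.1 N and contact force between tray and tub below 0.1 N and contact force between tray and bottle_left below 0.1 N and contact force between tray and bottle_right below 0.1 N); the arm keeps its last pose, push and grip.
It fails at once if the ball left its hole (distance between ball and pocket above 0.02 m).
It fails at once if the robot touched the ball (contact force between any of the fingers, the arm and ball above 0.3 N).
It fails at once if the lamp was knocked (over 10 N) (contact force between anything else and lamp above 10 N).
It fails at once if the tub or a bottle was shifted by more than 20 mm (distance of any of tub, bottle_left, bottle_right from where it was at the start of the episode above 0.02 m).
It also fails if it takes over 42 s, if anything falls off the work surface, if the arm or the gripper's body presses on something with over 40 N, if the wrist force passes 120 N, or if a joint passes its speed limit or range.

## Working session

There is one attempt and no reset: what is moved stays moved. The work goes in short steps, Python scripts to look and compute and a tool call to move; the robot and the scene stay as the last step left them, time stands still between calls to the robot, and variables do not carry over. Pictures are saved under pics/ and viewed, about 8 in all and at most 12, crops included, and the job is handed in when it is done.

Besides the shell and the picture viewer there is one more tool, called after "Emit:" in YAML: its name, and indented under it one key for each argument. arm_command: Moves the arm, as the interface text tells. Its arguments: {"type":"object","properties":{"motion":{"type":"array"},"squeeze":{"type":"number"}},"required":["motion"]}

```bash
mkdir -p pics; ls
python3 - <<'E'
from rig import status, viewer
import cv2
s=status.observe(); print(s)
for n in ["scene","side"]:
    im=viewer.camera(n); cv2.imwrite(f"pics/{n}0.png",im[:,:,::-1])
    p=viewer.camera_params(n); print(n,p)
print(viewer.camera_params("wrist"))
E
```

```text
pics
{'clock': 0.0, 'joint_positions': array([-73.57793957,  19.13091769,   2.2846901 ,  84.01082956,
        -0.76670907,  76.96423522,  -3.34997746]), 'joint_velocities': array([ 0.00097956, -0.00213585, -0.06227417, -0.00504488, -0.02765094,
        0.04604106, -0.12495279]), 'tau': array([ 1.68618203e-04, -6.56376243e+01,  1.33521795e+00, -4.03799987e+01,
       -5.97582478e-02,  4.51669190e-02,  1.33543786e-04]), 'position': array([0.24446782, 0.60177941, 0.22167074]), 'tcp_rot': array([-175.44751948,   89.90924131, -107.55232439]), 'wrist_force': array([ 0.46763664,  0.06298727, -0.00693993]), 'ft_torque': array([0.03665667, 0.01796586, 0.05172783]), 'width': 0.08686030883710467}
scene {'fx': 462.4129999774035, 'fy': 462.4129999774035, 'cx': 315.11211415861067, 'cy': 198.04215543647982, 'R': array([[ 0.69451849,  0.71946021, -0.00458992],
       [ 0.57043608, -0.554526  , -0.60589075],
       [-0.43845951,  0.41818407, -0.79553462]]), 't': array([-0.55692288, -0.27326532,  1.53228154])}
side {'fx': 361.4815397143029, 'fy': 361.4815397143029, 'cx': 318.7550119953403, 'cy': 199.94794070800447, 'R': array([[ 0.83032191, -0.55728149, -0.0016907 ],
       [-0.28488688, -0.42185603, -0.8607421 ],
       [ 0.47896241,  0.71517468, -0.50903849]]), 't': array([-0.46739531,  0.28498292,  0.6097507 ])}
{'fx': 338.0792763168303, 'fy': 338.0792763168303, 'cx': 322.6339645032842, 'cy': 197.2214232282235, 'tool_from_camera': array([[ 2.71762961e-05, -2.71779950e-01,  9.62359422e-01,
        -1.62962769e-01],
       [ 4.20572160e-04, -9.62359334e-01, -2.71779938e-01,
         7.49874390e-02],
       [ 9.99999911e-01,  4.12127553e-04,  8.81497185e-05,
         7.19267541e-05],
       [ 0.00000000e+00,  0.00000000e+00,  0.00000000e+00,
         1.00000000e+00]])}
```

View pics/scene0.png

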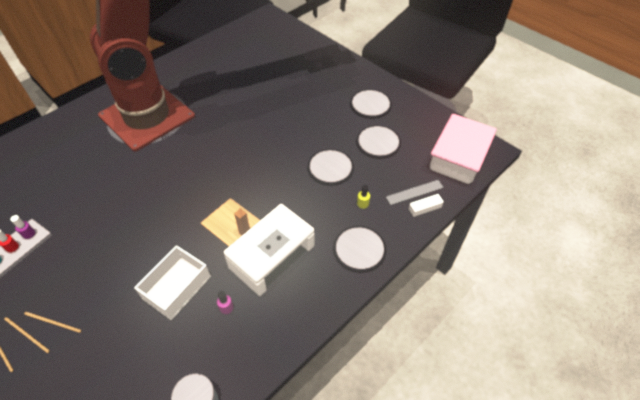

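View pics/side0.png

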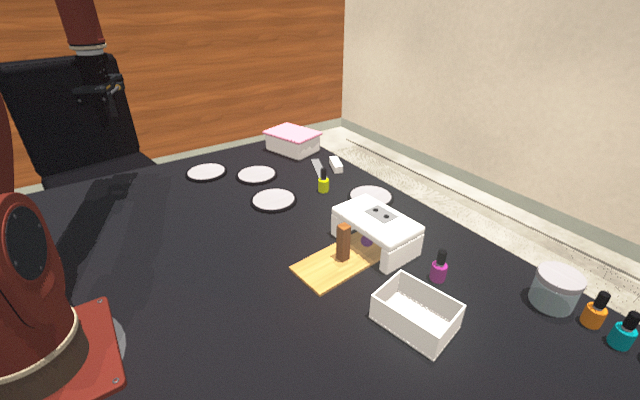

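The scene picture shows mirror candidates at (371,103), (379,141), (330,166) and (360,249). The tray is at about (228,222), its post at (241,220), the lamp at (270,247), the tub at (172,282), and the bottles at (364,198) and (224,301). I'll measure them next.

```bash
cat > h.py <<'E'
import numpy as np, cv2
from rig import status, viewer
from scipy.spatial.transform import Rotation as Ro
def campose(n,s=None):
    p=viewer.camera_params(n)
    if n!="wrist": R=np.array(p["R"]).T; return p,R,-R@p["t"]
    R=Ro.from_euler("xyz",s["tcp_rot"],degrees=True).as_matrix(); T=p["tool_from_camera"]
    return p,R@T[:3,:3],R@T[:3,3]+s["position"]
def plane(n,uv,z,s=None):
    p,R,c=campose(n,s); uv=np.atleast_2d(uv).astype(float)
    d=np.c_[(uv[:,0]-p["cx"])/p["fx"],(uv[:,1]-p["cy"])/p["fy"],np.ones(len(uv))]@R.T
    return c+d*((z-c[2])/d[:,2])[:,None]
def proj(n,X,s=None):
    p,R,c=campose(n,s); q=(np.atleast_2d(X)-c)@R
    return np.c_[q[:,0]/q[:,2]*p["fx"]+p["cx"],q[:,1]/q[:,2]*p["fy"]+p["cy"]]
def blobs(m,amin=60):
    cs,_=cv2.findContours(m.astype(np.uint8),cv2.RETR_EXTERNAL,cv2.CHAIN_APPROX_NONE)
    return [c[:,0] for c in cs if cv2.contourArea(c)>amin]
E
python3 - <<'E'
from h import *
for n in ["scene","side"]:
    im=cv2.imread(f"pics/{n}0.png"); h=cv2.cvtColor(im,cv2.COLOR_BGR2HSV); H,S,V=[h[...,i].astype(int) for i in range(3)]
    print(n)
    for c in blobs((S<60)&(V>120),150):
        if len(c)<400:
            X=plane(n,c,.010); ctr,r=cv2.minEnclosingCircle(X[:,:2].astype(np.float32))
            x0=c.mean(0); 
            print(" white",x0.round(),"c",np.round(ctr,3),"r",round(r,3),"dist",round(np.hypot(*ctr),3))
    for nm,m,z in [("wood",(H>10)&(H<28)&(S>80)&(V>150),.008),("post",(H<15)&(S>80)&(V>50)&(V<150),.1),("yel",(H>=26)&(H<36)&(S>150),.02),("mag",(H>140)&(H<170)&(S>100),.02)]:
        for c in blobs(m,40):
            if c[:,1].min()>150 and 150<c[:,0].mean()<480:
                X=plane(n,c,z); ctr,(w,hh),a=cv2.minAreaRect((X[:,:2]*1000).astype(np.float32))
                print(nm,c.mean(0).round(),np.round(ctr),round(w),round(hh),round(a,1), c.min(0),c.max(0))
E
python3 - <<'E'
import cv2
a=cv2.imread('pics/scene0.png')[80:280,180:430]
cv2.imwrite('pics/crop0.png',cv2.resize(a,None,fx=3,fy=3,interpolation=2))
E
```

```text
scene
 white [193. 389.] c [ 0.838 -0.4  ] r 0.046 dist 0.928
 white [173. 281.] c [ 0.579 -0.277] r 0.103 dist 0.642
 white [359. 248.] c [0.837 0.127] r 0.065 dist 0.847
 white [ 21. 245.] c [ 0.207 -0.516] r 0.085 dist 0.556
 white [265. 246.] c [ 0.671 -0.04 ] r 0.143 dist 0.672
 white [426. 204.] c [0.872 0.362] r 0.057 dist 0.944
 white [414. 192.] c [0.823 0.375] r 0.087 dist 0.904
 white [452. 170.] c [0.843 0.525] r 0.071 dist 0.993
 white [330. 166.] c [0.583 0.273] r 0.065 dist 0.644
 white [378. 140.] c [0.614 0.456] r 0.065 dist 0.765
 white [371. 102.] c [0.479 0.571] r 0.065 dist 0.745
 white [13. 60.] c [-0.611 -0.194] r 0.199 dist 0.641
 white [352.  18.] c [0.109 0.917] r 0.248 dist 0.924
 white [288.   3.] c [-0.182  0.792] r 0.073 dist 0.813
wood [232. 221.] [532. -66.] 118 115 5.4 [201 198] [258 245]
post [242. 224.] [625. -78.] 23 48 64.1 [237 216] [248 233]
yel [363. 199.] [743. 245.] 31 49 42.0 [358 192] [369 206]
mag [224. 303.] [ 721. -224.] 32 26 72.9 [217 296] [230 308]
side
 white [120. 338.] c [ 0.117 -0.012] r 0.051 dist 0.118
 white [ 46. 352.] c [0.001 0.057] r 0.08 dist 0.057
 white [417. 313.] c [ 0.612 -0.263] r 0.116 dist 0.666
 white [273. 199.] c [0.584 0.274] r 0.065 dist 0.645
 white [375. 226.] c [0.755 0.009] r 0.207 dist 0.755
 white [ 29. 189.] c [-0.025  0.75 ] r 0.048 dist 0.75
 white [256. 174.] c [0.613 0.457] r 0.066 dist 0.765
 white [206. 171.] c [0.477 0.571] r 0.066 dist 0.745
wood [341. 259.] [580. -61.] 215 118 5.5 [289 233] [380 295]
wood [344. 226.] [671.  44.] 30 31 5.2 [338 222] [350 230]
post [343. 243.] [ 550. -108.] 117 29 50.9 [336 226] [350 261]
yel [323. 185.] [744. 245.] 93 32 55.9 [318 178] [328 192]
mag [438. 271.] [ 726. -225.] 73 33 35.8 [430 260] [447 282]
```

View pics/crop0.png

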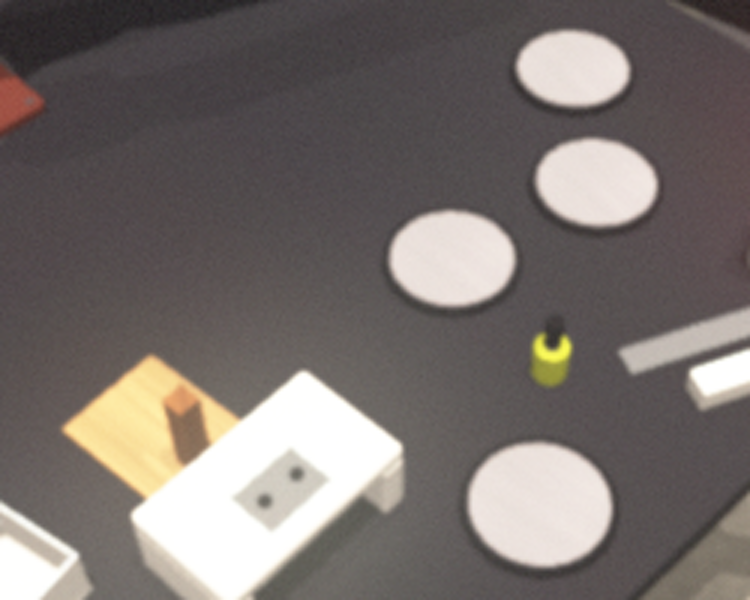

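The crop confirms four look-alike mirrors at scene pixels (330,166), (379,141), (371,103) and (360,249), which lie 0.644, 0.765, 0.745 and 0.847 m from the base. The one meant is (330,166), at (0.583, 0.273), because it is nearest to the base and stands on the left, opposite the tub. Next I'll refine the tray, post and lamp poses from their corners.

Run:
```python
from h import *
c=lambda a:np.array(a)/3+[180,80]
f=plane("scene",c([[64,430],[152,356]]),.008); print("front corners",f.round(4),"len",np.linalg.norm(f[0]-f[1]))
d=f[1]-f[0]; yaw=np.degrees(np.arctan2(-d[0],d[1])); print("yaw",yaw,"tray o",(f.mean(0)+.115*np.array([np.cos(np.radians(yaw)),np.sin(np.radians(yaw)),0])).round(4))
print("post top",plane("scene",c([[183,397]]),.1).round(4))
print("post top side",plane("side",[[344,226.5]],.1).round(4))
l=plane("scene",c([[134,516],[304,371],[402,444]]),.084); print("lamp",l.round(4))
d=l[1]-l[0]; print(np.linalg.norm(d),np.degrees(np.arctan2(-d[0],d[1])), np.linalg.norm(l[2]-l[1]), "ctr",(l[0]+l[2])/2)
s=status.observe(); R=Ro.from_euler("xyz",s["tcp_rot"],degrees=True).as_matrix(); print(R.round(3))
```

```text
front corners [[ 0.4859 -0.1259  0.008 ]
 [ 0.4745 -0.0166  0.008 ]] len 0.10990387869733542
yaw 5.989813404812338 tray o [ 0.5946 -0.0593  0.008 ]
post top [[ 0.5925 -0.0577  0.1   ]]
post top side [[ 0.5873 -0.0635  0.1   ]]
lamp [[ 0.6472 -0.1539  0.084 ]
 [ 0.6335  0.0407  0.084 ]
 [ 0.7476  0.0491  0.084 ]]
0.19511153041979468 4.016262579469841 0.11431739703348459 ctr [ 0.69738015 -0.05239839  0.084     ]
[[-0.    -0.927  0.376]
 [-0.001  0.376  0.927]
 [-1.    -0.    -0.001]]
```

Emit:
arm_command:
  motion:
    - [[0,0,0,-7,8.7],[0,0,0,-7,8.7],[0,0,0,-7,8.7],[0,0,0,-6,8.7],[0,0,0,0,8.7]]

```text
clock: 0.52
position: [0.2439, 0.6006, 0.219]
tcp_rot: [157.1, 89.6, -106.9]
wrist_force: [-0.0, 0.1, -0.4]
width: 0.0868
```

```bash
cat > go.py <<'E'
import sys
from h import *
s=status.observe(); R=Ro.from_euler("xyz",s["tcp_rot"],degrees=True).as_matrix()
print("t",round(s["clock"],2),"p",s["position"].round(4),"zang",np.degrees(np.arctan2(R[1,2],R[0,2])).round(2),"tilt x",R[:,0].round(3),"F",s["wrist_force"].round(1),"w",round(s["width"],4))
if len(sys.argv)>3: print("need cm",(R.T@(np.array(list(map(float,sys.argv[1:4])))-s["position"])*100).round(2))
E
python3 go.py .593 -.059 .2
```

```text
t 0.52 p [0.2439 0.6006 0.219 ] zang 95.94 tilt x [-0.002 -0.006 -1.   ] F [-0.   0.1 -0.4] w 0.0868
need cm [  2.23 -27.9  -69.21]
```

Emit:
arm_command:
  motion:
    - [[-0.05,-1.6,-4,0,8.7],[-0.05,-1.6,-3.8,0,8.7],[-0.05,-1.6,-3.8,0,8.7],[-0.05,-1.6,-3.8,0,8.7],[-0.05,-1.6,-3.8,0,8.7],[-0.05,-1.6,-3.8,0,8.7],[-0.05,-1.6,-3.8,0,8.7],[-0.05,-1.6,-3.8,0,8.7],[-0.05,-1.6,-3.8,0,8.7],[-0.05,-1.6,-3.8,0,8.7],[-0.05,-1.6,-3.8,0,8.7],[-0.05,-1.6,-3.8,0,8.7]]

```text
clock: 1.52
position: [0.469, 0.1612, 0.2213]
tcp_rot: [112.6, 89.4, -153.3]
wrist_force: [1.8, 0.2, -0.0]
width: 0.0872
```

```bash
python3 go.py .593 -.059 .2
```

```text
t 1.52 p [0.469  0.1612 0.2213] zang 94.08 tilt x [-0.01  -0.005 -1.   ] F [ 1.8  0.2 -0. ] w 0.0872
need cm [  2.11 -10.83 -22.83]
```

Emit:
arm_command:
  motion:
    - [[0.1,-1.7,-3.5,-0.2,8.7],[0.1,-1.7,-3.5,-0.2,8.7],[0.1,-1.7,-3.5,-0.2,8.7],[0.1,-1.7,-3.5,-0.2,8.7],[0.1,-1.7,-3.5,-0.2,8.7],[0.1,-1.5,-2.8,-0.2,8.7],[0,-0.5,-1.4,0,8.7],[0,0,0,0,8.7],[0,0,0,0,8.7]]

```text
clock: 2.27
position: [0.5932, -0.0713, 0.2149]
tcp_rot: [131.8, 89.4, -135.7]
wrist_force: [-0.0, 0.1, -0.5]
width: 0.087
```

```bash
python3 go.py .593 -.059 .2
python3 - <<'E'
from h import *
import pickle
s=status.observe(); im=viewer.camera("wrist"); cv2.imwrite("pics/w1.png",im[:,:,::-1]); pickle.dump(s,open("w1.pkl","wb"))
E
```

```text
t 2.27 p [ 0.5932 -0.0713  0.2149] zang 92.55 tilt x [-0.008 -0.008 -1.   ] F [-0.   0.1 -0.5] w 0.087
need cm [ 1.48 -0.05  1.24]
```

View pics/w1.png

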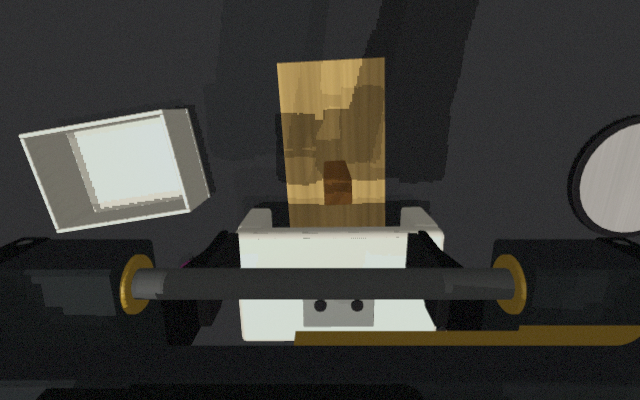

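The wrist picture shows the board's robot-side corners at (277,64) and (384,58), and the post's top face at about (338,192). It also shows the lamp front edge at row 230.

Run:
```python
from h import *
import pickle
s=pickle.load(open("w1.pkl","rb")); W=lambda uv,z: plane("wrist",uv,z,s)
f=W([[277,64],[384,58]],.008); d=f[1]-f[0]; print(f.round(4),np.linalg.norm(d),"yaw",np.degrees(np.arctan2(-d[0],d[1])))
e=W([[384,60],[385.5,225]],.008); d=e[1]-e[0]; print("yaw edge",np.degrees(np.arctan2(d[1],d[0])))
im=cv2.imread("pics/w1.png"); h=cv2.cvtColor(im,cv2.COLOR_BGR2HSV); print(h[150:215:5,337].tolist())
p=W([[325,180.5],[352,180],[352,205],[325,205]],.1); print(p.round(4),p.mean(0))
l=W([[238,231],[443,233]],.084);d=l[1]-l[0]; print("lamp",l.round(4),np.linalg.norm(d),np.degrees(np.arctan2(-d[0],d[1])),"mid",l.mean(0))
```

```text
[[ 0.4816 -0.1244  0.008 ]
 [ 0.471  -0.0153  0.008 ]] 0.10955647154894921 yaw 5.520726599377907
yaw edge 5.866117852755739
[[19, 145, 93], [19, 123, 91], [18, 162, 85], [15, 154, 76], [14, 166, 72], [15, 175, 73], [16, 172, 101], [14, 174, 79], [13, 172, 74], [15, 155, 87], [16, 185, 88], [20, 131, 103], [20, 127, 104]]
[[ 0.5811 -0.0704  0.1   ]
 [ 0.5796 -0.0477  0.1   ]
 [ 0.6015 -0.0462  0.1   ]
 [ 0.6026 -0.0694  0.1   ]] [ 0.59123951 -0.05840537  0.1       ]
lamp [[ 0.6364 -0.1488  0.084 ]
 [ 0.6293  0.0414  0.084 ]] 0.19034373641104926 2.1339792945234217 mid [ 0.63287305 -0.05368927  0.084     ]
```

Emit:
arm_command:
  motion:
    - [[1,0.1,1.2,-3,8.7],[2,0,0,0,8.7],[2.5,0,0,0,8.7],[2.5,0,0,0,8.7],[1.5,0,0,0,8.7],[0,0,0,0,8.7]]

```text
clock: 2.82
position: [0.5898, -0.048, 0.1183]
tcp_rot: [104.1, 89.8, -160.0]
wrist_force: [0.8, -0.7, -0.1]
width: 0.0874
```

```bash
python3 go.py .591 -.0585 .047
```

```text
t 2.82 p [ 0.5898 -0.048   0.1183] zang 95.86 tilt x [-0.004 -0.001 -1.   ] F [ 0.8 -0.7 -0.1] w 0.0874
need cm [ 7.13 -0.05 -1.05]
```

Emit:
arm_command:
  motion:
    - [[1.5,0,-1,0,8.7],[1.5,0,0,0,8.7],[0,0,0,0,8.7],[0,0,0,0,8.7]]

```text
clock: 3.15
position: [0.5906, -0.0516, 0.0902]
tcp_rot: [56.0, 89.8, 152.1]
wrist_force: [0.5, -0.2, 0.6]
width: 0.0869
```

```bash
python3 go.py .591 -.0585 .047
python3 - <<'E'
from h import *
s=status.observe(); im=viewer.camera("wrist"); a=im[:,:,::-1]; b=viewer.camera("side")[150:350,270:470,::-1]
cv2.imwrite("pics/w2.png",np.hstack([a[:, 120:520],cv2.resize(b,(400,400))]))
E
```

```text
t 3.15 p [ 0.5906 -0.0516  0.0902] zang 96.1 tilt x [-0.003  0.002 -1.   ] F [ 0.5 -0.2  0.6] w 0.0869
need cm [ 4.32  0.02 -0.7 ]
```

View pics/w2.png

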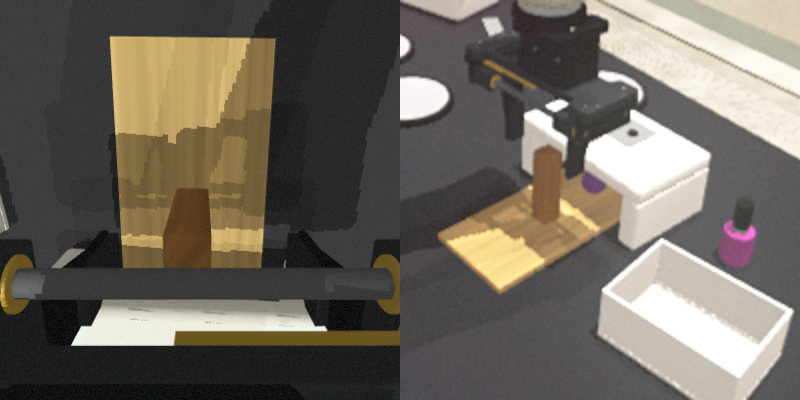

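The picture shows the post between the open fingers, its near edge at about columns 283-331 and so some 7 mm off the finger centre at 322. That agrees with the measured correction.

Emit:
arm_command:
  motion:
    - [[1,0,-0.6,0,8.7],[1,0,-0.3,0,8.7],[1.3,0,0,0,8.7],[0.6,0,0,0,8.7],[0,0,0,0,8.7]]

```text
clock: 3.67
position: [0.5943, -0.061, 0.0519]
tcp_rot: [-58.5, 89.7, 37.6]
wrist_force: [-0.0, -0.3, 0.3]
width: 0.0874
```

```bash
python3 go.py .591 -.0585 .047
```

```text
t 3.67 p [ 0.5943 -0.061   0.0519] zang 96.14 tilt x [ 0.004  0.003 -1.   ] F [-0.  -0.3  0.3] w 0.0874
need cm [0.49 0.3  0.28]
```

Emit:
arm_command:
  motion:
    - [[0.4,0.2,0.2,0.4,8.7],[0,0,0,0,6],[0,0,0,0,4],[0,0,0,0,3],[0,0,0,0,2.4],[0,0,0,0,1.8],[0,0,0,0,1.8],[0,0,0,0,1.8],[0,0,0,0,1.8]]
  squeeze: 10

```text
clock: 4.42
position: [0.5928, -0.0594, 0.0491]
tcp_rot: [-68.1, 89.7, 27.6]
wrist_force: [0.0, -0.5, 0.1]
width: 0.0417
```

```bash
python3 go.py .591 -.0585 .047
```

```text
t 4.42 p [ 0.5928 -0.0594  0.0491] zang 95.67 tilt x [ 0.005  0.003 -1.   ] F [ 0.  -0.5  0.1] w 0.0417
need cm [0.21 0.17 0.11]
```

Emit:
arm_command:
  motion:
    - [[0,0,0,0,1.8],[0,0,0,0,1.8],[0,0,0,0,1.8],[0,0,0,0,1.8],[0,0,0,0,1.8],[0,0,0,0,1.8],[0,0,0,0,1.8]]

```text
clock: 5.0
position: [0.5929, -0.0594, 0.0492]
tcp_rot: [-69.2, 89.6, 26.4]
wrist_force: [-0.7, -0.5, 0.2]
width: 0.0243
```

Emit:
arm_command:
  motion:
    - [[0,0,0,0,1.8],[0,0,0,0,1.8],[0,0,0,0,1.8]]
  squeeze: 45

```text
clock: 5.25
position: [0.5929, -0.0594, 0.0493]
tcp_rot: [-69.1, 89.6, 26.6]
wrist_force: [-1.4, 0.7, -0.2]
width: 0.0237
```

```bash
python3 go.py .591 -.0585 .047
```

```text
t 5.25 p [ 0.5929 -0.0594  0.0493] zang 95.66 tilt x [ 0.006  0.003 -1.   ] F [-1.4  0.7 -0.2] w 0.0237
need cm [0.23 0.18 0.11]
```

Emit:
arm_command:
  motion:
    - [[-0.1,0,0,0,1.8],[-0.2,0,0,0,1.8],[-0.2,0,0,0,1.8],[-0.2,0,0,0,1.8],[-0.1,0,0,0,1.8],[0,0,0,0,1.8]]

```text
clock: 5.75
position: [0.5909, -0.0593, 0.0561]
tcp_rot: [-33.2, 89.8, 62.5]
wrist_force: [-0.8, -0.5, -4.1]
width: 0.0237
```

```bash
python3 go.py .500 -.068 .056
python3 - <<'E'
from h import *
b=viewer.camera("side")[180:310,270:470,::-1]
cv2.imwrite("pics/s3.png",cv2.resize(b,(800,520)))
E
```

```text
t 5.75 p [ 0.5909 -0.0593  0.0561] zang 95.68 tilt x [ 0.001  0.003 -1.   ] F [-0.8 -0.5 -4.1] w 0.0237
need cm [-0.    9.13  0.03]
```

View pics/s3.png

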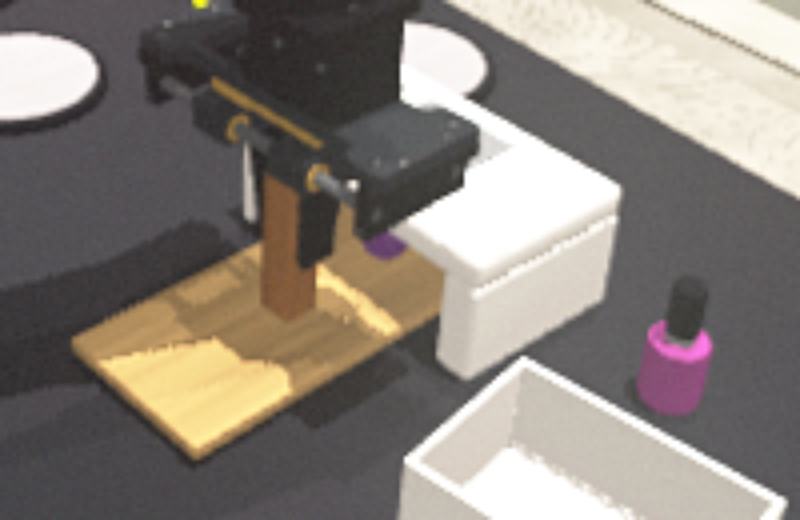

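The picture shows the tray lifted clear, about level, with the violet ball in place at about (385,245) in the crop. Now I'll draw it out.

Emit:
arm_command:
  motion:
    - [[0,0.2,0,0,1.8],[0,0.4,0,0,1.8],[0,0.6,0,0,1.8],[0,0.8,0,0,1.8],[0,0.9,0,0,1.8],[0,0.9,0,0,1.8],[0,0.9,0,0,1.8],[0,0.9,0,0,1.8],[0,0.9,0,0,1.8],[0,0.8,0,0,1.8],[0,0.6,0,0,1.8],[0,0.4,0,0,1.8]]

```text
clock: 6.8
position: [0.498, -0.0686, 0.0555]
tcp_rot: [-13.1, 89.8, 82.5]
wrist_force: [0.6, 0.2, -3.7]
width: 0.024
```

```bash
python3 go.py .495 -.068 .056
```

```text
t 6.8 p [ 0.498  -0.0686  0.0555] zang 95.64 tilt x [ 0.     0.003 -1.   ] F [ 0.6  0.2 -3.7] w 0.024
need cm [-0.05  0.29  0.09]
```

Emit:
arm_command:
  motion:
    - [[0,0.2,0,0,1.8],[-0.2,0,0,0,1.8],[-0.5,0,0,0,1.8],[-0.8,0,0,0,1.8],[-1.1,0,0,0,1.8],[-1.3,0,0,0,1.8],[-1.3,0,0,0,1.8],[-1.3,0,0,0,1.8],[-1.2,0,0,0,1.8],[-1.0,0,0,0,1.8],[-0.7,0,0,0,1.8],[-0.4,0,0,0,1.8]]

```text
clock: 7.8
position: [0.4979, -0.0698, 0.1659]
tcp_rot: [-71.5, 89.7, 24.1]
wrist_force: [0.6, -0.1, -4.4]
width: 0.0235
```

```bash
python3 go.py .504 .265 .169
python3 - <<'E'
from h import *
b=viewer.camera("side")[150:310,240:440,::-1]
cv2.imwrite("pics/s4.png",cv2.resize(b,(750,600)))
E
```

```text
t 7.8 p [ 0.4979 -0.0698  0.1659] zang 95.58 tilt x [ 0.005  0.002 -1.   ] F [ 0.6 -0.1 -4.4] w 0.0235
need cm [-0.23 -3.87 33.26]
```

View pics/s4.png

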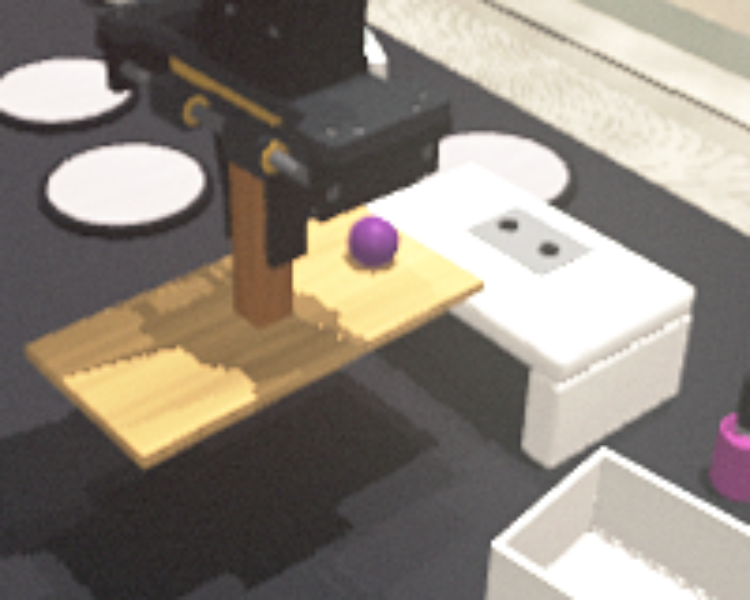

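The picture shows the tray level and clear of the lamp, with the ball in its hole at crop pixel (373,242). Next I'll carry it sideways.

Emit:
arm_command:
  motion:
    - [[0,0,0.2,0,1.8],[0,-0.1,0.5,0,1.8],[0,-0.1,0.8,0,1.8],[0,-0.1,1.1,0,1.8],[0,-0.2,1.4,0,1.8],[0,-0.2,1.6,0,1.8],[0,-0.2,1.7,0,1.8],[0,-0.2,1.7,0,1.8],[0,-0.2,1.7,0,1.8],[0,-0.2,1.7,0,1.8],[0,-0.2,1.7,0,1.8],[0,-0.2,1.7,0,1.8]]

```text
clock: 8.85
position: [0.4967, 0.0993, 0.1594]
tcp_rot: [94.8, 89.6, -169.8]
wrist_force: [0.8, -0.8, -3.5]
width: 0.0242
```

```bash
python3 go.py .504 .265 .169
```

```text
t 8.85 p [0.4967 0.0993 0.1594] zang 95.38 tilt x [-0.006 -0.001 -1.   ] F [ 0.8 -0.8 -3.5] w 0.0242
need cm [-0.98 -2.27 16.42]
```

Emit:
arm_command:
  motion:
    - [[-0.1,-0.2,1.7,0,1.8],[-0.2,-0.2,1.7,0,1.8],[-0.2,-0.2,1.7,0,1.8],[-0.2,-0.2,1.7,0,1.8],[-0.2,-0.2,1.7,0,1.8],[-0.2,-0.2,1.6,0,1.8],[-0.1,-0.2,1.4,0,1.8],[-0.1,-0.2,1.2,0,1.8],[-0.1,-0.2,0.9,0,1.8],[-0.1,-0.2,0.6,0,1.8],[0,-0.1,0.4,0,1.8],[0,0,0.2,0,1.8]]

```text
clock: 9.85
position: [0.4952, 0.2675, 0.1657]
tcp_rot: [102.4, 88.8, -161.6]
wrist_force: [-0.8, 0.3, -4.2]
width: 0.0236
```

```bash
cat > chk.py <<'E'
from h import *
import sys
for n in ["scene","side"]:
    im=viewer.camera(n); cv2.imwrite(f"pics/{n}_{sys.argv[1]}.png",im[:,:,::-1])
    h=cv2.cvtColor(im,cv2.COLOR_RGB2HSV); H,S,V=[h[...,i].astype(int) for i in range(3)]
    for c in blobs((H>128)&(H<148)&(S>90)&(V>40),15): print(n,"ball?",c.min(0),c.max(0),c.mean(0).round(1),plane(n,((c.min(0)+c.max(0))/2)[None],.141).round(4))
E
python3 go.py .504 .265 .169; python3 chk.py a
```

```text
t 9.85 p [0.4952 0.2675 0.1657] zang 95.98 tilt x [-0.02  -0.007 -1.   ] F [-0.8  0.3 -4.2] w 0.0236
need cm [-0.35 -0.85 -0.34]
```

Emit:
arm_command:
  motion:
    - [[-0.1,-0.2,0,0,1.8],[-0.1,-0.2,-0.1,0,1.8],[-0.1,-0.2,-0.1,0,1.8],[0,-0.1,0,0,1.8],[0,0,0,0,1.8],[0,0,0,0,1.8]]

```text
clock: 10.45
position: [0.5043, 0.262, 0.1694]
tcp_rot: [105.0, 88.8, -159.3]
wrist_force: [0.0, 0.3, -4.3]
width: 0.0238
```

```bash
python3 go.py .504 .265 .169; python3 chk.py b
python3 - <<'E'
from h import *
a=cv2.imread("pics/scene_b.png")[60:260,240:440]; b=cv2.imread("pics/side_b.png")[80:280,190:390]
cv2.imwrite("pics/b.png",np.hstack([cv2.resize(x,(400,400)) for x in (a,b)]))
E
```

```text
t 10.45 p [0.5043 0.262  0.1694] zang 95.68 tilt x [-0.019 -0.007 -1.   ] F [ 0.   0.3 -4.3] w 0.0238
need cm [ 0.04 -0.    0.3 ]
side ball? [266 154] [274 162] [270.3 158.4] [[0.5821 0.2732 0.141 ]]
```

View pics/b.png

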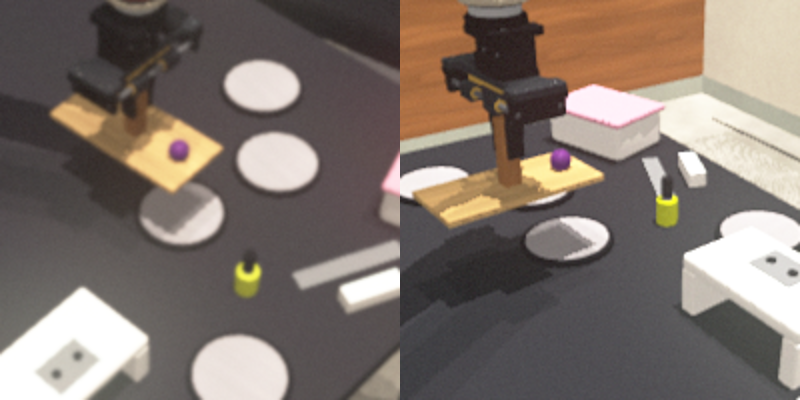

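The picture shows the ball in its hole, at scene (329.5,135) and side (270,158), above the nearest mirror. I'll settle the tray and cross-check with both views.

Emit:
arm_command:
  motion:
    - [[0,0,0.1,0,1.8],[0,0,0,0,1.8],[0,0,0,0,1.8],[0,0,0,0,1.8],[0,0,0,0,1.8],[0,0,0,0,1.8]]

```text
clock: 11.05
position: [0.5035, 0.2636, 0.1692]
tcp_rot: [104.4, 88.8, -159.9]
wrist_force: [-0.7, 0.0, -4.4]
width: 0.0238
```

```bash
python3 go.py .504 .265 .169; python3 chk.py c
python3 - <<'E'
from h import *
print("scene",plane("scene",[[329.5,135]],.141).round(4))
P=[]
for n in ["scene","side"]:
    p=viewer.camera_params(n); P.append(np.array([[p["fx"],0,p["cx"]],[0,p["fy"],p["cy"]],[0,0,1]])@np.c_[p["R"],p["t"]])
X=cv2.triangulatePoints(P[0],P[1],np.array([329.5,135.]),np.array([270.2,158.3])); print("ball tri",(X[:3]/X[3]).ravel().round(4))
print(np.abs(status.observe()["joint_velocities"]).max())
E
```

```text
t 11.05 p [0.5035 0.2636 0.1692] zang 95.74 tilt x [-0.02  -0.007 -1.   ] F [-0.7  0.  -4.4] w 0.0238
need cm [ 0.01 -0.07  0.13]
side ball? [266 154] [273 161] [268.4 157.2] [[0.5825 0.277  0.141 ]]
scene [[0.5834 0.267  0.141 ]]
ball tri [0.5818 0.2687 0.1403]
0.10966354408153357
```

The ball is within about 5 mm of the mirror's centre (0.583, 0.273), its centre is 0.140 m up so the underside is about 0.12 m, and the arm is still.

```bash
python3 -c "
from rig import job; print(job.finish_job())"
```

```text
the job is handed in; nothing more can be done
None
```

I gripped the tray by its post at 45 N and lifted it about 6 mm. I drew it about 95 mm straight out of the lamp, raised it, carried it over the mirror nearest the base, and handed it in still held there. The clock stood at about 11 s, and no verdict was reported.

**Last checks**
- **Ball position:** triangulated at (0.582, 0.269, 0.140), about 4 mm from the mirror's centre at (0.583, 0.273). That puts the tray's underside at about 0.12 m.
- **Ball in its hole:** it sat in the hole in the last pictures I viewed, taken just before the final settling rows.
- **Level and steady:** the tool was tilted about 1.2 degrees and joint speeds were under 0.11 degrees/s.
- **Held by the grip:** the wrist carried a steady 4.4 N or so.

**Disagreements and gaps**
- The two single-view ball estimates differed by about 10 mm in y (0.267 and 0.277), but both lie well inside the 30 mm limit.
- My colour mask found the ball only in the side view, so I read its scene pixel by eye.
- I did not re-measure the tub and bottles. My path stayed away from them, and the wrist force showed no sign of a knock.

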